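# Press a round flask into the mixer's sprung cradle

### The job

Get the flask mixing: lift the dust cap off the mixer's sprung ring cradle and put it away inside the open drawer, then take the round flask from its cork ring, seat it upright, ball down, in the cradle and press it straight down, as far as the spring goes or nearly so. Finish while still holding the flask pressed down: do not let it go or let the cradle spring back. Press only on the flask, not on the mixer, and leave the bottle, the tip box and the tube rack where they are.

Things in the scene. Friction and masses are not known exactly. Their poses are not given: they have to be found in the camera images.
- cap: Black dust cap, on the ring at the start, 40 mm high, about 60 g: a disc 76 mm in diameter, 6 to 12 mm above the origin; under it a plug 42 mm in diameter, 6 mm deep, loose in the ring; on top an upright round knob 22 mm in diameter, 12 to 40 mm above the origin, to be gripped from above. Origin: centre of the plug's underside; z up.
- mixer: White laboratory mixer, fixed to the bench: box 130 mm (x) by 150 mm (y), top 61 mm above the bench, a flat grey boss 82 mm in diameter up to 68 mm, a black control knob and switch on its front (-x) face (not needed). The sprung ring cradle stands on top in its middle. Origin: centre of its underside, on the bench.
- cradle (a joint): Travel of the ring cradle straight down, in m: 0 is up (at rest), 0.016 is fully down on its stop. A spring carries it: the push needed is about 5 N to start it and about 13 N at the bottom, growing evenly (500 N/m), so the flask's own weight does not move it. It springs back when let go.
- cradle_ring (a point): Centre of the cradle's ring; moves with it; 112 mm above the bench at rest; z up. A level steel ring of 8 mm round wire, 50 mm clear inside, 66 mm outside, its top 4 mm above this point, on three struts to a small plate 22 mm below this point. The seated flask's ball has its centre about 21 mm above this point, its lowest point 11 mm below it.
- flask: Amber round-bottomed flask, about 150 g, 117 mm tall: a ball 64 mm in diameter, a straight upright neck 22 mm in diameter from the ball to 105 mm above the origin, and a white stopper 19 mm in diameter fixed on top, from 105 to 117 mm. Origin: lowest point of the ball; z up along the neck. It stands in the cork ring at the start.
- flask_ball (a point): Centre of the flask's ball, 32 mm above the flask's origin on its axis.
- stand: Cork ring in which the flask stands at the start, fixed to the bench: 88 mm in diameter outside, about 46 mm clear inside, 20 mm high; the ball's lowest point sits about 10 mm above the bench. Origin: centre of its underside.
- cabinet: Small white cabinet fixed on the bench, 240 mm deep (x), 200 mm wide (y), 100 mm high, with one drawer that slides out of its front (-x side, towards the robot) and stands partly open. Origin: centre of its underside. x points from the front to the back.
- cabinet_drawer0 (a joint): How far the drawer is pulled out, in m: 0 shut, 0.165 fully out. It starts 0.125 to 0.16 open and slides with slight friction (1 N).
- drawer_floor (a point): Centre of the whole drawer's inner floor, 22 mm above the bench; moves with it; x to the cabinet's back. Inside: x -97 to +97 mm, y -79 to +79 mm; walls 6 mm thick, 56 mm high; front panel 67 mm high, x -104 to -119, bar handle 35 mm farther out. The cabinet (top 78 mm above this point) covers all beyond x = joint value - 103 mm (22 to 57 mm past this point); the rest is open above.
- bottle: Bystander: clear bottle with a white cap, 68 mm in diameter, 130 mm tall. Origin: centre of its underside.
- tipbox: Bystander: white pipette-tip box, 85 by 120 by 66 mm. Origin: centre of its underside.
- rack: Bystander: grey rack with three capped tubes, 130 by 60 mm, 81 mm tall. Origin: centre of its underside.
Things that resemble listed ones, but are neither listed nor needed, are in the scene too. What is meant by the cap is not turquoise, and is the smaller of those in its own colour.

How it is judged:
By the outcome, as a careful person would: the job done as asked, in the order asked, and still so for the second after the job is handed in, while the arm keeps its last pose, push and grip.
It also fails if it takes over 58 s, if anything falls off the work surface, if the arm or the gripper's body presses on something with over 40 N, if the wrist force passes 120 N, or if a joint passes its speed limit or range.

### The arm

A 7-joint arm with a two-finger parallel gripper is mounted at the origin on the work surface. World frame = base frame: x ahead of the robot, y to its left, z up, the work surface at z = 0. Lengths are in m, angles in degrees, forces in N, time in s.
With the tool pointing down it reaches from about 0.425 to 1.025 m from the base axis. Payload 9.4 kg.
Tool frame: the origin (TCP) lies at the centre of the arm's flange, where the gripper is bolted on; the fingertips stand 173 mm ahead of it and the grasp point (between the pads) lies 155 mm ahead of it; y points along the fingers, z is the direction in which the jaws open and shut, and the axes are right-handed (so a half turn about y gives the same grasp; the last joint's range is limited). The gripper opens to 85 mm and grips with 20 to 120 N. Pads are 22 mm wide; open, the fingers measure 114 mm over their backs; the gripper's body (76 mm by 85 mm) begins 54 mm behind the grasp point. The pads swing forward as they close: fully open they stand 13 mm farther back than shut.
Start: joints at [65.334, 34.337, -0.143, 91.639, 0.103, 54.024, -4.572], TCP at [0.251, -0.68, 0.405] pointing down, gripper open.
Joint ranges: [-147.43, 147.43], [-19.82, 112.94], [-74.19, 73.91], [6.32, 146.72], [-59.91, 239.91], [6.04, 106.73], [-150.56, 150.56]. Speed limits (degrees/s): [127.2, 127.2, 172.46, 172.46, 180, 180, 180].

### API

Orientations are given as a 3x3 rotation matrix whose columns are the frame's x, y, z axes.
In Python, from workcell import readout, viewer, hand_in, look_for, spot_point gives the robot as it stands. The module is installed in compiled form; this text tells all that it offers.
- The arm moves only by the tool jog_arm, never from a script. Its argument "rows" is one flat list of numbers, 5 for each row, row after row: the gripper command: -1 is shut, 1 is fully open, values between are in proportion, then the shift along the tool's x, y, z in mm, then the turn about the tool's y in degrees. A call has 1 to 8 rows; each row is the pose to reach, as a shift and turn from the pose commanded when the call began, along the tool's axes at that moment; what a row does not reach only later rows make up. A row lasts 1/12 s, in which the tool goes at most 41.7 mm and 7.16 degrees, less where a joint would pass 70% of its speed; a pose out of reach is approached as far as the arm can. A call with a gripper value outside its range is refused whole. The fingers move at their own pace and stop on an object; "force" is the grip in N (left out, the last holds). Time passes only in rows, so rows that repeat a pose let the fingers close. It gives the time, the measured TCP pose, the force and the opening at its end, in the units of the state.
- readout.read_state(): the state, without advancing time (a new reading comes with each control period).
- viewer.get_image(name): name is "side" or "top"; returns (picture, depth): 400x640x3 uint8, red, green, blue; 400x640 float32, m along the optical axis (not along the pixel's ray), 0 where there is no reading.
- viewer.calibration(name): a dict with "mtx" (3x3 intrinsics, pixels), "D" ([k1, k2, p1, p2, k3] as OpenCV has them; the pictures are not rectified), "extrinsics" (4x4, takes a point from camera to world coordinates). Camera axes: x right, y down, z forward; pixel columns grow to the right and rows downward; lengths in m; the calibration is good to about 2 mm. A picture is of the moment at which its call begins. calibration takes no time and is no camera call.
- hand_in(): hands the job in, once; it reports no verdict.
Trained networks look in the newest picture that a camera, given by its name, has taken for a name from the list of things; names that differ only in an ending like _2 or _b are one class to them, and where a whole thing is asked for, a point or a joint stands for the part that bears it (a point fixed in the world has none). Each returns a list of dicts, best first, with "confidence" (0 to 1); they miss things now and then, are a little off and sometimes report something else, mostly with a low value. They report only what shows in the picture. A call takes as long as a camera call. They do not tell look-alikes from the thing itself.
- look_for(camera, name): "bbox" ([centre column, centre row, width, height] in pixels, round what is visible of it).
- spot_point(camera, name): "at" ([row, column] in pixels: a listed point, or the origin of a listed thing).
The state is a dict: "t": time; "joint_positions": joint angles; "joint_velocities": joint speeds; "tau": joint torques, N m; "position": TCP position; "ee_rot": TCP orientation; "contact_force": force on the tool from outside, world axes, zero at the start; "wrist_torque": the same for the moment, N m; "grip_width": finger opening in m.
Only numpy, scipy, OpenCV 4.12 (cv2) and the standard library are available. Lean on these libraries where they do the work, as an engineer would, in place of code of your own. Each camera call takes 0.05 s, during which the arm holds its last target. There are 200 camera calls.

## Working session

There is one attempt and no reset: what is moved stays moved. The work goes in short steps, Python scripts to look and compute and a tool call to move; the robot and the scene stay as the last step left them, time stands still between calls to the robot, and variables do not carry over. Pictures are saved under pics/ and viewed, about 8 in all and at most 12, crops included, and the job is handed in when it is done.

Besides the shell and the picture viewer there is one more tool, called after ">>>" as name(argument=value, ...) on one line, values as JSON. jog_arm: Moves the arm, as the interface text tells. Its arguments: {"type":"object","properties":{"rows":{"type":"array","items":{"type":"number"}},"force":{"type":"number"}},"required":["rows"]}

```bash
mkdir -p pics
cat > h.py <<'E'
import numpy as np, cv2
from workcell import readout, viewer, hand_in, look_for, spot_point
def snap(c,fn=None):
    p,d=viewer.get_image(c)
    np.savez('/tmp/%s.npz'%c,p=p,d=d)
    if fn: cv2.imwrite('pics/'+fn,p[:,:,::-1])
    return p,d
def load(c):
    f=np.load('/tmp/%s.npz'%c); return f['p'],f['d']
def world(c,rc,depth):  # list of (row,col), depths
    k=viewer.calibration(c); rc=np.array(rc,float).reshape(-1,2)
    u=cv2.undistortPoints(rc[:,::-1].reshape(-1,1,2).copy(),np.array(k['mtx']),np.array(k['D'])).reshape(-1,2)
    z=np.array(depth,float).reshape(-1,1)
    P=np.c_[u*z,z]; T=np.array(k['extrinsics'])
    return P@T[:3,:3].T+T[:3,3]
def onplane(c,rc,h):
    a=world(c,rc,np.ones(len(rc))); o=np.array(viewer.calibration(c)['extrinsics'])[:3,3]
    return o+(a-o)*((h-o[2])/(a[:,2:]-o[2]))
def cloud(c):
    p,d=load(c); r,q=np.nonzero(d>0)
    return np.c_[r,q],world(c,np.c_[r,q],d[r,q]),p[r,q]
E
python3 - <<'E'
from h import *
for c in('side','top'):
    snap(c,c+'0.png')
    k=viewer.calibration(c);print(c,np.round(k['extrinsics'],3).tolist())
    for n in('cap','mixer','cradle_ring','flask','flask_ball','stand','cabinet','drawer_floor','bottle','tipbox','rack'):
        s=spot_point(c,n)
        print(n,[(np.round(x['at']).tolist(),round(x['confidence'],2)) for x in s[:4]])
s=readout.read_state();print(s)
E
```

```text
side [[-0.783, -0.456, 0.423, 0.092], [-0.622, 0.573, -0.533, 0.511], [0.001, -0.681, -0.733, 0.94], [0.0, 0.0, 0.0, 1.0]]
cap [([238.0, 304.0], 0.84), ([262.0, 305.0], 0.64), ([305.0, 359.0], 0.59)]
mixer [([263.0, 309.0], 0.62)]
cradle_ring [([238.0, 304.0], 0.27)]
flask [([212.0, 380.0], 0.67)]
flask_ball [([204.0, 381.0], 0.95)]
stand [([216.0, 382.0], 0.77)]
cabinet [([300.0, 190.0], 0.69)]
drawer_floor [([325.0, 219.0], 0.57)]
bottle [([221.0, 242.0], 0.9)]
tipbox [([169.0, 316.0], 0.77)]
rack [([169.0, 403.0], 0.95), ([215.0, 380.0], 0.44)]
top [[-0.009, -0.982, 0.187, 0.387], [-1.0, 0.01, 0.002, -0.096], [-0.004, -0.187, -0.982, 1.045], [0.0, 0.0, 0.0, 1.0]]
cap [([163.0, 323.0], 0.96), ([210.0, 277.0], 0.64)]
mixer [([217.0, 279.0], 0.89), ([214.0, 456.0], 0.35)]
cradle_ring [([216.0, 276.0], 0.49)]
flask [([234.0, 375.0], 0.86)]
flask_ball [([234.0, 376.0], 0.93), ([152.0, 382.0], 0.24)]
stand [([235.0, 379.0], 0.75)]
cabinet [([166.0, 191.0], 0.84)]
drawer_floor [([202.0, 181.0], 0.72)]
bottle [([131.0, 285.0], 0.89), ([215.0, 278.0], 0.44)]
tipbox [([147.0, 380.0], 0.56)]
[... 151 characters left out ...]
, -4.5708134 ]), 'joint_velocities': array([-0.0748011 ,  0.04362751, -0.03666393, -0.01787905,  0.08954413,
        0.00320577, -0.00916866]), 'tau': array([ 6.30223785e-04, -7.76234651e+01,  1.56367801e+00, -2.58379161e+01,
        1.23863059e-02,  2.01666277e-03,  9.88611049e-06]), 'position': array([ 0.25120158, -0.68007879,  0.40465321]), 'ee_rot': array([[-9.38041205e-01, -5.94152857e-05,  3.46523729e-01],
       [-3.46523732e-01,  4.28276329e-05, -9.38041205e-01],
       [ 4.08931951e-05, -9.99999997e-01, -6.07628909e-05]]), 'contact_force': array([ 0.18908666, -0.51347618, -1.08437289]), 'wrist_torque': array([-0.00356856,  0.01324899, -0.00234131]), 'grip_width': 0.0856534777474798}
```

View pics/side0.png

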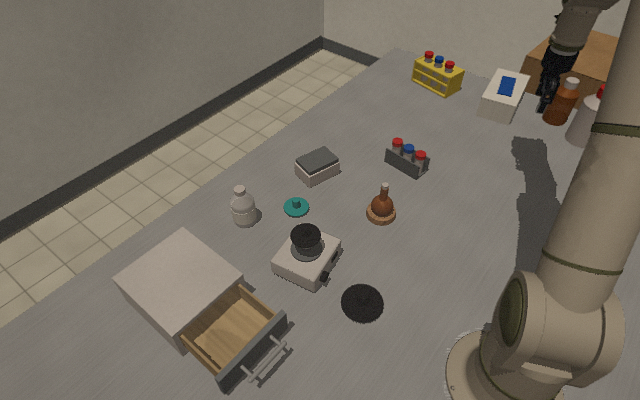

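View pics/top0.png

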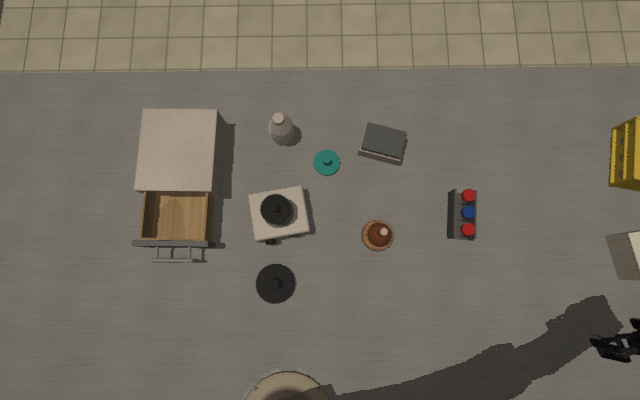

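Cap candidates in the top picture, as (row, column):
- Black, on the mixer ring: (210,277).
- Larger black disc on the bench: (283,276).
- Turquoise: (162,327).

The one on the ring fits, because it is black and the smaller of the two. I'll confirm this in a crop while measuring.

Run:
```python
from h import *
T,S=load('top')[0],load('side')[0]
a=cv2.resize(T[120:310,230:420],None,fx=3,fy=3,interpolation=2);b=cv2.resize(S[190:330,240:400],None,fx=2.5,fy=2.5,interpolation=2)
im=np.zeros((570,970,3),np.uint8);im[:,:570]=a;im[:350,570:970]=b
cv2.imwrite('pics/crop1.png',cv2.resize(im,None,fx=.82,fy=.82)[:,:,::-1])
def show(n,m,P): 
    q=P[m]
    if len(q)<4: print(n,len(q));return
    lo,hi=np.percentile(q,[2,98],axis=0); print(n,len(q),'med',np.round(np.median(q,0),4),'mid',np.round((lo+hi)/2,4),'size',np.round(hi-lo,4))
for c in('top','side'):
    rc,P,col=cloud(c); x,y,z=P.T; print(c)
    g=onplane(c,[{'top':(210,277),'side':(238,304)}[c]],.13)[0]; print('cap guess',g)
    n=np.hypot(x-g[0],y-g[1])<.06
    print(np.histogram(z[n],np.arange(.0,.18,.01)))
    show('capknob',n&(z>.137)&(z<.165),P); show('disc',n&(z>.112)&(z<.13),P)
    n2=np.hypot(x-g[0],y-g[1])<.13
    show('mixertop',n2&(abs(z-.061)<.005),P)
    g=onplane(c,[{'top':(234,376),'side':(204,381)}[c]],.042)[0]; print('flask guess',g)
    n=np.hypot(x-g[0],y-g[1])<.06
    show('stopper',n&(z>.117),P); show('neck',n&(z>.08)&(z<.112),P); show('ball',n&(z>.022)&(z<.07),P)
    q=P[n&(z>.024)&(z<.07)]
    if len(q)>20:
        from scipy.optimize import least_squares
        r=least_squares(lambda v:np.linalg.norm(q-v,axis=1)-.032,[*g[:2],.042],loss='soft_l1',f_scale=.002);print('ballfit',r.x)
    q=P[n&(z>.017)&(z<.023)]; 
    if len(q)>5: show('cork',n&(z>.017)&(z<.023),P)
    g2=onplane(c,[{'top':(202,181),'side':(325,219)}[c]],.022)[0]; print('drawer floor guess',g2)
    n=(np.hypot(x-g2[0],y-g2[1])<.25)
    show('cabtop',n&(abs(z-.1)<.006),P); show('floor',n&(abs(z-.022)<.006),P); show('wall/panel top',n&(z>.07)&(z<.094),P)
    g3=onplane(c,[{'top':(131,285),'side':(221,242)}[c]],.0)[0];print('bottle',g3)
    for nm,w in(('tip',{'top':(147,380),'side':(169,316)}),('rack',{'top':(213,458),'side':(169,403)})):print(nm,onplane(c,[w[c]],0)[0])
```

```text
top
cap guess [0.52352879 0.01522132 0.13      ]
(array([  3,   2,   2,   1,   0, 162, 703,  26,   0,   0,   0,  52, 580,
         6,  29,  38,   0]), array([0.  , 0.01, 0.02, 0.03, 0.04, 0.05, 0.06, 0.07, 0.08, 0.09, 0.1 ,
       0.11, 0.12, 0.13, 0.14, 0.15, 0.16, 0.17]))
capknob 68 med [0.5278 0.0201 0.1502] mid [0.5281 0.0202 0.1475] size [0.0194 0.0193 0.0119]
disc 632 med [0.5269 0.019  0.1223] mid [0.5287 0.0201 0.1222] size [0.0679 0.0677 0.0068]
mixertop 1819 med [0.5178 0.0099 0.0612] mid [0.5268 0.0193 0.0609] size [0.1332 0.1489 0.0077]
flask guess [ 0.46911665 -0.23984617  0.042     ]
stopper 50 med [ 0.4693 -0.2465  0.1247] mid [ 0.4685 -0.2468  0.1232] size [0.017  0.0162 0.0094]
neck 17 med [ 0.4652 -0.2383  0.0968] mid [ 0.4678 -0.2407  0.0972] size [0.018  0.0077 0.0281]
ball 397 med [ 0.4624 -0.2403  0.0593] mid [ 0.4679 -0.2462  0.0458] size [0.0597 0.0582 0.0472]
ballfit [ 0.46900948 -0.247909    0.03991755]
cork 275 med [ 0.463  -0.2359  0.0203] mid [ 0.4685 -0.2478  0.02  ] size [0.0815 0.0787 0.0055]
drawer floor guess [0.56472529 0.29530574 0.022     ]
cabtop
[... 1232 characters left out ...]
 -0.2296  0.0544] mid [ 0.4646 -0.2386  0.0474] size [0.0541 0.0471 0.0421]
ballfit [ 0.46845024 -0.24674859  0.03768437]
cork 158 med [ 0.453  -0.2237  0.0188] mid [ 0.4671 -0.2397  0.0192] size [0.0765 0.0691 0.0044]
drawer floor guess [0.56463709 0.29382534 0.022     ]
cabtop 7294 med [0.6837 0.2963 0.0985] mid [0.6915 0.2886 0.0985] size [0.2165 0.1926 0.0066]
floor 3944 med [0.5466 0.2904 0.0205] mid [0.5292 0.2406 0.0212] size [0.1783 0.2843 0.0086]
wall/panel top 1693 med [0.4542 0.3143 0.0829] mid [0.5853 0.2951 0.0819] size [0.294  0.1889 0.0223]
bottle [0.76702094 0.02683869 0.        ]
tip [ 7.38575029e-01 -2.79992963e-01  1.11022302e-16]
rack [ 0.51658953 -0.45634938  0.        ]
```

View pics/crop1.png

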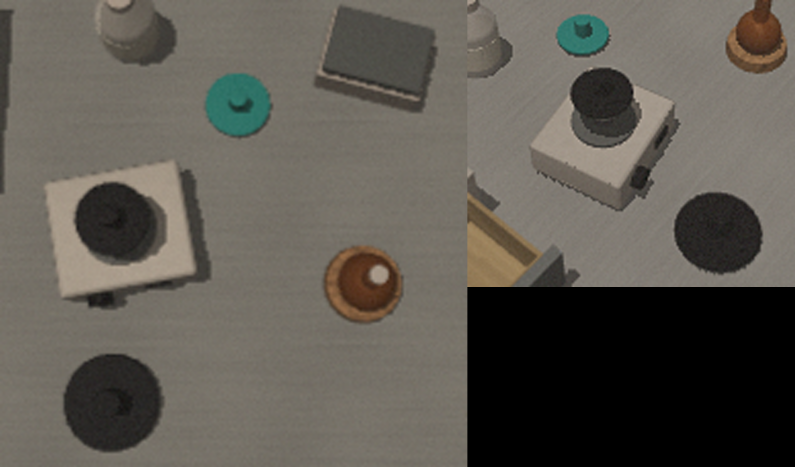

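The crop confirms it. The cap is the black one on the mixer ring (top image row 210, col 277). The bench disc at (283,276) is wider and is black too, and the third is turquoise. I'll start moving.

>>> jog_arm(rows=[1,-20,0,-22,2.5,1,-48,0,-53,5,1,-76,0,-84,7.5,1,-104,0,-116,10,1,-132,0,-147,12.5,1,-160,0,-178,15,1,-188,0,-210,17.5,1,-215,0,-240,20.3], force=60)

```text
t: 1.87
position: [0.3696, -0.3794, 0.4049]
ee_rot: [[-1.0, 0.0, -0.003], [0.003, -0.0, -1.0], [-0.0, -1.0, 0.0]]
contact_force: [1.1, -0.9, 0.0]
grip_width: 0.0856
```

```bash
cat >> h.py <<'E'
def go(p,ang=None):
    "shift in tool axes (mm) to world TCP p; ang = wanted azimuth of tool z (deg)"
    s=readout.read_state(); R=s['ee_rot']; d=R.T@(np.array(p)-s['position'])*1000
    az=np.degrees(np.arctan2(R[1,2],R[0,2])); 
    print('t',round(s['t'],2),'pos',np.round(s['position'],4),'az',round(az,2),'tilt',np.round(R[:,1],4),'F',np.round(s['contact_force'],1),'grip',round(s['grip_width'],4))
    print('shift',np.round(d,1),'turn',None if ang is None else round(-(ang-az),2))
E
python3 - <<'E'
from h import *
rc,P,col=cloud('top');x,y,z=P.T
m=(abs(z-.1)<.004)&(x>.55)&(y>.15)&(y<.42)
r=cv2.minAreaRect((P[m][:,:2]*1000).astype(np.float32));print('cabtop',r)
m=(abs(z-.022)<.004)&(x>.45)&(x<.62)&(y>.2)&(y<.38)
# floor: brown color
c=col.astype(int);mm=m&(c[:,0]-c[:,2]>25)
r=cv2.minAreaRect((P[mm][:,:2]*1000).astype(np.float32));print('floor',r)
m=(abs(z-.089)<.004)&(x<.57)&(y>.15)&(y<.42)
r=cv2.minAreaRect((P[m][:,:2]*1000).astype(np.float32));print('panel',r)
go([.528,.021,.38],-90)
E
```

```text
cabtop ((694.0279541015625, 286.80133056640625), (202.60116577148438, 226.70465087890625), 88.61248779296875)
floor ((529.1753540039062, 288.8924560546875), (165.7770538330078, 128.63043212890625), 89.29316711425781)
panel ((447.6084289550781, 291.3563232421875), (192.91871643066406, 14.807093620300293), 88.17664337158203)
t 1.87 pos [ 0.3696 -0.3794  0.4049] az -90.16 tilt [ 5.e-04 -3.e-04 -1.e+00] F [ 1.1 -0.9  0. ] grip 0.0856
shift [-157.2   24.9 -400.8] turn -0.16
```

>>> jog_arm(rows=[1,-15,0,-38,0,1,-30,0,-77,0,1,-45,0,-115,0,1,-60,0,-153,0,1,-75,0,-191,0,1,-90,0,-230,0,1,-105,0,-268,0,1,-120,0,-306,0])

```text
t: 2.53
position: [0.4899, -0.0733, 0.405]
ee_rot: [[-1.0, 0.001, -0.0], [0.0, -0.0, -1.0], [-0.001, -1.0, 0.0]]
contact_force: [0.5, -0.5, 0.0]
grip_width: 0.0852
```

>>> jog_arm(rows=[0.4,-14,0,-36,0,0.3,-28,0,-72,0,0.2,-37,2,-95,0,0.2,-37,20,-95,0,0.2,-37,25,-95,0,0.2,-37,25,-95,0])

```text
t: 3.03
position: [0.526, 0.0195, 0.3785]
ee_rot: [[-1.0, -0.003, -0.0], [0.0, -0.001, -1.0], [0.003, -1.0, 0.001]]
contact_force: [-0.4, -0.1, 0.3]
grip_width: 0.051
```

Run:
```python
from h import *
go([.528,.021,.298],-90)
```

```text
t 3.03 pos [0.526  0.0195 0.3785] az -90.01 tilt [-2.9e-03 -8.0e-04 -1.0e+00] F [-0.4 -0.1  0.3] grip 0.051
shift [-2.2 80.5 -1.6] turn -0.01
```

>>> jog_arm(rows=[0.2,-2,25,-1.5,0,0.2,-2,50,-1.5,0,0.2,-2,68,-1.5,0,0.2,-2,76,-1.5,0,0.2,-2,80,-1.5,0,0.2,-2,80,-1.5,0,-0.3,-2,80,-1.5,0,-1,-2,80,-1.5,0], force=40)

```text
t: 3.7
position: [0.5289, 0.0209, 0.3008]
ee_rot: [[-1.0, 0.002, -0.001], [0.001, 0.0, -1.0], [-0.002, -1.0, -0.0]]
contact_force: [0.1, 0.7, -0.3]
grip_width: 0.0278
```

>>> jog_arm(rows=[-1,0,0,0,0,-1,0,0,0,0,-1,0,0,0,0,-1,0,0,0,0,-1,0,0,0,0])

```text
t: 4.12
position: [0.5289, 0.0211, 0.3001]
ee_rot: [[-1.0, 0.001, -0.001], [0.001, -0.0, -1.0], [-0.001, -1.0, 0.0]]
contact_force: [0.9, -1.2, 4.9]
grip_width: 0.0206
```

>>> jog_arm(rows=[-1,0,-10,0,0,-1,0,-25,0,0,-1,0,-45,0,0,-1,0,-65,0,0,-1,0,-70,-10,0,-1,1,-70,-35,0,-1,3,-70,-65,0,-1,5,-70,-95,0])

```text
t: 4.78
position: [0.5231, 0.1174, 0.3697]
ee_rot: [[-1.0, -0.001, -0.002], [0.002, 0.0, -1.0], [0.001, -1.0, -0.0]]
contact_force: [0.5, 1.4, -0.7]
grip_width: 0.0207
```

>>> jog_arm(rows=[-1,1,0,-35,0,-1,1,0,-70,0,-1,2,0,-105,0,-1,3,0,-135,0,-1,4,0,-155,0,-1,4,0,-167,0,-1,4,0,-173,0,-1,4,0,-173,0])

```text
t: 5.45
position: [0.5193, 0.2901, 0.3693]
ee_rot: [[-1.0, -0.001, 0.001], [-0.001, -0.0, -1.0], [0.001, -1.0, 0.0]]
contact_force: [-0.7, -0.5, 0.1]
grip_width: 0.0204
```

Run:
```python
from h import *
go([.52,.289,.214],-91.5)
p,_=snap('top');q,_=snap('side')
im=np.hstack([cv2.resize(p[90:290,90:330],(400,333)),cv2.resize(q[180:400,100:364],(400,333))]);cv2.imwrite('pics/d1.png',im[:,:,::-1])
```

```text
t 5.45 pos [0.5193 0.2901 0.3693] az -89.94 tilt [-8.e-04 -3.e-04 -1.e+00] F [-0.7 -0.5  0.1] grip 0.0204
shift [ -0.8 155.3   1.1] turn 1.56
```

View pics/d1.png

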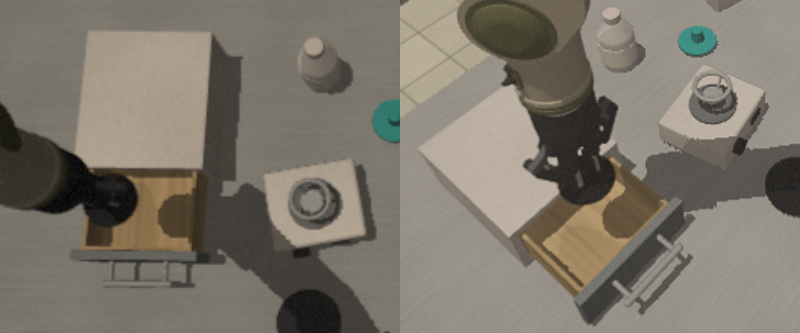

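The picture shows the cap held over the open drawer (top crop ~(108,200)), and the bare ring can now be seen on the mixer (~(313,200)). I'll lower the cap.

>>> jog_arm(rows=[-1,-1,25,1,0.5,-1,-1,55,1,1.5,-1,-1,85,1,1.5,-1,-1,110,1,1.5,-1,-1,130,1,1.5,-1,-1,143,1,1.5,-1,-1,151,1,1.5,-1,-1,155,1,1.5])

```text
t: 6.22
position: [0.521, 0.2866, 0.2137]
ee_rot: [[-1.0, -0.001, -0.029], [0.029, -0.001, -1.0], [0.001, -1.0, 0.001]]
contact_force: [-0.5, -0.3, -0.6]
grip_width: 0.0202
```

>>> jog_arm(rows=[-1,0,0,0,0,-1,0,1,0,0])

```text
t: 6.38
position: [0.5212, 0.2877, 0.2144]
ee_rot: [[-1.0, 0.001, -0.028], [0.028, 0.0, -1.0], [-0.001, -1.0, -0.0]]
contact_force: [0.4, 0.2, -0.4]
grip_width: 0.0206
```

Run:
```python
from h import *
go([.52,.289,.214],-91.5)
snap('top')
rc,P,col=cloud('top');x,y,z=P.T
g=[.527,.02]
m=(np.hypot(x-g[0],y-g[1])<.05)&(z>.107)&(z<.122);q=P[m]
(cx,cy),r=cv2.minEnclosingCircle((q[:,:2]*1000).astype(np.float32));print('ring top',cx,cy,r,len(q),np.median(q,0))
rr=np.hypot(*(q[:,:2]-q[:,:2].mean(0)).T);print(rr.min(),rr.max())
from scipy.optimize import least_squares
s=least_squares(lambda v:np.hypot(q[:,0]-v[0],q[:,1]-v[1])-v[2],[.527,.02,.029],loss='soft_l1',f_scale=.002);print(s.x)
print(spot_point('top','cradle_ring')[:2],)
a=spot_point('top','cradle_ring')
if a: print(onplane('top',[a[0]['at']],.112))
```

```text
t 6.38 pos [0.5212 0.2877 0.2144] az -91.58 tilt [ 8.e-04  3.e-04 -1.e+00] F [ 0.4  0.2 -0.4] grip 0.0206
shift [ 1.2  0.4 -1.2] turn -0.08
ring top 527.892333984375 20.539161682128906 32.95347213745117 230 [0.52596031 0.02022194 0.1153896 ]
0.02331655135639099 0.03384984601059666
[0.52764826 0.01987674 0.0288295 ]
[{'at': [208.4, 277.9], 'confidence': 0.89}]
[[0.53026174 0.01519117 0.112     ]]
```

>>> jog_arm(rows=[-1,0,2,0,0,-1,0,2.5,0,0,-0.5,0,2.5,0,0,0,0,2.5,0,0,0,0,2.5,0,0,0,0,2.5,0,0,0,0,2.5,0,0,0,0,0,0,0])

```text
t: 7.2
position: [0.5205, 0.2882, 0.2132]
ee_rot: [[-1.0, -0.001, -0.026], [0.026, -0.0, -1.0], [0.001, -1.0, 0.0]]
contact_force: [0.3, 0.5, 0.5]
grip_width: 0.0428
```

>>> jog_arm(rows=[0,0,-10,0,0,0,0,-35,0,0,0,0,-65,0,0,0,0,-100,0,0,0,0,-135,0,0,0.2,0,-170,0,0,0.2,0,-185,10,0,0.2,0,-185,40,0])

```text
t: 7.87
position: [0.5198, 0.252, 0.4037]
ee_rot: [[-1.0, 0.007, -0.021], [0.021, 0.006, -1.0], [-0.007, -1.0, -0.007]]
contact_force: [0.7, -0.0, -0.2]
grip_width: 0.0517
```

>>> jog_arm(rows=[0.2,1,0,35,0,0.2,3,0,75,0,0.2,5,0,115,0,0.2,8,0,155,0,0.2,10,0,195,0,0.2,14,0,235,0,0.2,18,0,275,0,0.2,22,0,315,0])

```text
t: 8.53
position: [0.4884, -0.0679, 0.3995]
ee_rot: [[-1.0, 0.001, -0.027], [0.027, 0.0, -1.0], [-0.001, -1.0, -0.0]]
contact_force: [0.3, -0.2, -0.3]
grip_width: 0.0511
```

Run:
```python
from h import *
go([.4687,-.2472,.30],-90)
p,_=snap('top');q,_=snap('side')
im=np.hstack([cv2.resize(p[90:290,90:330],(400,333)),cv2.resize(q[180:400,100:364],(400,333))]);cv2.imwrite('pics/d2.png',im[:,:,::-1])
rc,P,col=cloud('top');x,y,z=P.T;c=col.astype(int)
m=(c.sum(1)<130)&(x>.455)&(x<.6)&(y>.2)&(y<.38)&(z>.027)&(z<.068)
q=P[m];print(len(q),np.percentile(q,[2,50,98],axis=0).round(3))
```

```text
t 8.53 pos [ 0.4884 -0.0679  0.3995] az -91.52 tilt [ 8.e-04  1.e-04 -1.e+00] F [ 0.3 -0.2 -0.3] grip 0.0511
shift [ 15.   99.5 179.8] turn -1.52
655 [[0.479 0.252 0.031]
 [0.52  0.286 0.035]
 [0.557 0.371 0.065]]
```

View pics/d2.png

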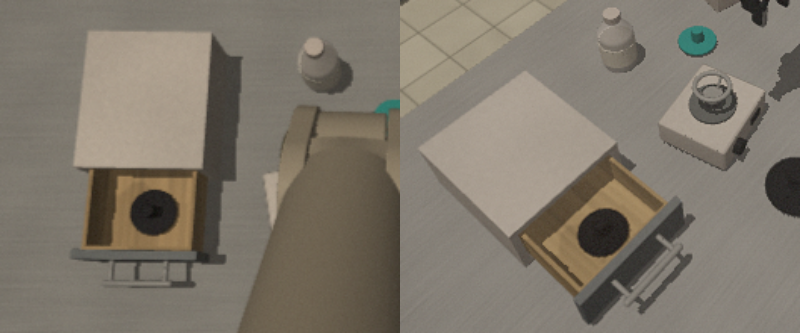

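The cap lies flat in the drawer (top crop ~(155,212)), with its disc top at z 0.035. Next is the flask.

>>> jog_arm(rows=[0.2,3,3,35,-0.5,0.2,6,10,75,-1,0.2,10,20,115,-1.5,0.2,13,30,150,-1.5,0.2,15,40,172,-1.5,0.2,15,48,180,-1.5,0.2,15,50,180,-1.5,0.2,15,50,180,-1.5])

```text
t: 9.3
position: [0.4696, -0.2447, 0.3484]
ee_rot: [[-1.0, -0.001, -0.0], [0.0, 0.001, -1.0], [0.001, -1.0, -0.001]]
contact_force: [0.3, 0.2, 0.2]
grip_width: 0.0515
```

Run:
```python
from h import *
go([.4687,-.2472,.253],-90)
q,_=snap('side');rc,P,col=cloud('side');x,y,z=P.T;c=col.astype(int)
m=(np.hypot(x-.469,y+.247)<.045)&(z>.024)&(z<.07)&(c[:,0]-c[:,2]>25);w=P[m]
from scipy.optimize import least_squares
r=least_squares(lambda v:np.linalg.norm(w-v,axis=1)-.032,[.469,-.247,.042],loss='soft_l1',f_scale=.002);print('ballfit',r.x,len(w))
```

```text
t 9.3 pos [ 0.4696 -0.2447  0.3484] az -90.02 tilt [-9.0e-04  1.1e-03 -1.0e+00] F [0.3 0.2 0.2] grip 0.0515
shift [ 0.8 95.4  2.6] turn -0.02
ballfit [ 0.46843841 -0.24668276  0.03765857] 339
```

>>> jog_arm(rows=[0.2,0.5,20,2.5,0,0.2,0.5,45,2.5,0,0.2,0.5,68,2.5,0,0.2,0.5,84,2.5,0,0.2,0.5,93,2.5,0,0.2,0.5,95,2.5,0,0,0.5,95,2.5,0,-0.3,0.5,95,2.5,0], force=60)

```text
t: 10.02
position: [0.4695, -0.2477, 0.2546]
ee_rot: [[-1.0, 0.001, 0.0], [-0.0, -0.0, -1.0], [-0.001, -1.0, 0.0]]
contact_force: [0.4, 0.7, 0.6]
grip_width: 0.0319
```

>>> jog_arm(rows=[-0.6,0,0,0,0,-1,0,0,0,0,-1,0,0,0,0,-1,0,0,0,0,-1,0,0,0,0,-1,0,0,0,0], force=80)

```text
t: 10.52
position: [0.4694, -0.2476, 0.2548]
ee_rot: [[-1.0, 0.002, 0.0], [-0.0, 0.0, -1.0], [-0.002, -1.0, -0.0]]
contact_force: [-0.4, 4.0, 8.2]
grip_width: 0.0203
```

>>> jog_arm(rows=[-1,0,-5,0,0,-1,0,-15,0,0,-1,0,-35,0,0,-1,0,-60,0,0,-1,0,-90,0,0,-1,0,-120,0,0,-1,0,-145,0,0,-1,0,-155,0,0], force=100)

```text
t: 11.18
position: [0.4689, -0.2487, 0.4129]
ee_rot: [[-1.0, 0.005, -0.001], [0.001, -0.002, -1.0], [-0.005, -1.0, 0.002]]
contact_force: [1.4, -0.3, -1.8]
grip_width: 0.0197
```

Run:
```python
from h import *
go([.528,.0203,.41],-90)
p,_=snap('top');q,_=snap('side')
im=np.hstack([cv2.resize(p[140:320,280:480],(400,360)),cv2.resize(q[90:270,280:480],(400,360))]);cv2.imwrite('pics/f1.png',im[:,:,::-1])
from scipy.optimize import least_squares
for cam in('top','side'):
    rc,P,col=cloud(cam);x,y,z=P.T;c=col.astype(int)
    m=(np.hypot(x-.469,y+.247)<.04)&(z>.155)&(z<.24)&(c[:,0]-c[:,2]>25);w=P[m];print(len(w))
    if len(w)>10:
        r=least_squares(lambda v:np.linalg.norm(w-v,axis=1)-.032,[.469,-.247,.2],loss='soft_l1',f_scale=.002);print(cam,'ball',r.x)
```

```text
t 11.18 pos [ 0.4689 -0.2487  0.4129] az -90.07 tilt [ 0.0049 -0.0023 -1.    ] F [ 1.4 -0.3 -1.8] grip 0.0197
shift [ -58.7    2.6 -269. ] turn -0.07
143
top ball [ 0.46969186 -0.24989827  0.19867327]
441
side ball [ 0.4692549  -0.24913416  0.19670333]
```

View pics/f1.png

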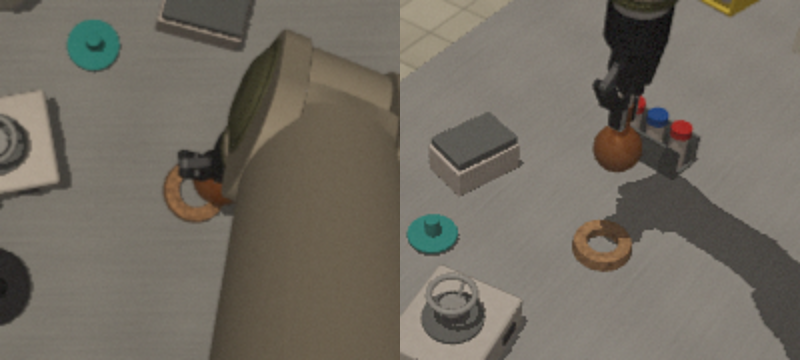

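The flask is held upright and clear of the cork ring (side crop ~(617,148)). Carry it to the mixer.

>>> jog_arm(rows=[-1,-4,0,-20,0,-1,-11,0,-50,0,-1,-19,0,-85,0,-1,-27,0,-120,0,-1,-35,0,-155,0,-1,-43,0,-190,0,-1,-50,0,-225,0,-1,-55,0,-250,0], force=120)

```text
t: 11.95
position: [0.524, 0.0051, 0.4069]
ee_rot: [[-1.0, -0.002, 0.002], [-0.002, 0.001, -1.0], [0.002, -1.0, -0.001]]
contact_force: [0.7, -0.2, -2.2]
grip_width: 0.019
```

>>> jog_arm(rows=[-1,-3,0,-14,0,-1,-4,10,-19,0,-1,-4,25,-20,0,-1,-4,38,-20,0,-1,-4,45,-20,0,-1,-4,45,-20,0,-1,-4,45,-20,0])

```text
t: 12.53
position: [0.5279, 0.021, 0.3627]
ee_rot: [[-1.0, -0.002, -0.002], [0.002, -0.001, -1.0], [0.002, -1.0, 0.001]]
contact_force: [0.1, -0.8, -1.4]
grip_width: 0.019
```

```bash
cat > m.py <<'E'
from h import *
go([.528,.0203,.346],-90)
p,_=snap('top');q,_=snap('side')
from scipy.optimize import least_squares
for cam in('top','side'):
    rc,P,col=cloud(cam);x,y,z=P.T;c=col.astype(int)
    m=(np.hypot(x-.528,y-.02)<.045)&(z>.11)&(z<.19)&(c[:,0]-c[:,2]>25);w=P[m]
    if len(w)>10:
        r=least_squares(lambda v:np.linalg.norm(w-v,axis=1)-.032,[.528,.02,.15],loss='soft_l1',f_scale=.002);print(cam,'ball',len(w),r.x.round(4))
    m=(np.hypot(x-.528,y-.02)<.045)&(z>.088)&(z<.12)&(abs(c[:,0]-c[:,2])<22);w=P[m]
    if len(w)>10:
        r=least_squares(lambda v:np.hypot(np.hypot(w[:,0]-v[0],w[:,1]-v[1])-.029,w[:,2]-v[2])-.004,[.528,.02,.112],loss='soft_l1',f_scale=.002);print(cam,'ring',len(w),r.x.round(4))
E
python3 m.py
```

```text
t 12.53 pos [0.5279 0.021  0.3627] az -90.09 tilt [-2.1e-03 -5.0e-04 -1.0e+00] F [ 0.1 -0.8 -1.4] grip 0.019
shift [-0.2 16.7  0.7] turn -0.09
top ball 171 [0.5265 0.0208 0.1482]
top ring 48 [0.5286 0.0208 0.1127]
side ball 477 [0.5268 0.0212 0.1469]
side ring 157 [0.5275 0.0213 0.1098]
```

>>> jog_arm(rows=[-1,-1,4,0,0,-1,-1,8,0,0,-1,-1,11,0,0,-1,-1,13,0,0,-1,-1,15,0,0,-1,-1,17,0,0,-1,-1,17,0,0])

```text
t: 13.22
position: [0.5292, 0.0216, 0.3467]
ee_rot: [[-1.0, 0.0, -0.001], [0.001, -0.0, -1.0], [-0.0, -1.0, 0.0]]
contact_force: [0.1, -1.3, 4.8]
grip_width: 0.0189
```

```bash
python3 m.py
```

```text
t 13.22 pos [0.5292 0.0216 0.3467] az -90.04 tilt [ 3.e-04 -3.e-04 -1.e+00] F [ 0.1 -1.3  4.8] grip 0.0189
shift [1.2 0.7 1.3] turn -0.04
top ball 166 [0.5289 0.021  0.1326]
top ring 46 [0.5289 0.0206 0.1106]
side ball 487 [0.528  0.0214 0.1308]
side ring 97 [0.5282 0.0215 0.1084]
```

Seated and centred: the ball is about 22 mm above the ring centre, and the force has just reached the spring preload. Press down.

>>> jog_arm(rows=[-1,0,2,0,0,-1,0,4,0,0,-1,0,6,0,0,-1,0,8,0,0,-1,0,10,0,0,-1,0,12,0,0,-1,0,13,0,0,-1,0,13,0,0])

```text
t: 13.98
position: [0.5293, 0.0215, 0.3342]
ee_rot: [[-1.0, 0.001, -0.001], [0.001, -0.0, -1.0], [-0.001, -1.0, 0.0]]
contact_force: [-0.8, -2.4, 9.6]
grip_width: 0.0194
```

```bash
python3 m.py
```

```text
t 13.98 pos [0.5293 0.0215 0.3342] az -90.05 tilt [ 9.e-04 -2.e-04 -1.e+00] F [-0.8 -2.4  9.6] grip 0.0194
shift [  1.3 -11.8   1.2] turn -0.05
top ball 164 [0.5289 0.0207 0.1201]
top ring 43 [0.5292 0.0209 0.1027]
side ball 485 [0.5281 0.0212 0.1189]
side ring 96 [0.528  0.0213 0.0961]
```

>>> jog_arm(rows=[-1,0,1,0,0,-1,0,2,0,0,-1,0,3,0,0,-1,0,3,0,0,-1,0,3.5,0,0,-1,0,3.5,0,0])

```text
t: 14.58
position: [0.5293, 0.0213, 0.3325]
ee_rot: [[-1.0, 0.002, -0.001], [0.001, -0.0, -1.0], [-0.002, -1.0, 0.0]]
contact_force: [-6.2, -3.5, 30.7]
grip_width: 0.0194
```

>>> jog_arm(rows=[-1,0,0.5,0,0,-1,0,1,0,0,-1,0,1,0,0,-1,0,1,0,0])

```text
t: 14.92
position: [0.5293, 0.0213, 0.3324]
ee_rot: [[-1.0, 0.003, -0.001], [0.001, -0.0, -1.0], [-0.003, -1.0, 0.0]]
contact_force: [-8.8, -5.3, 40.8]
grip_width: 0.019
```

```bash
python3 m.py
```

```text
t 14.92 pos [0.5293 0.0213 0.3324] az -90.07 tilt [ 0.0033 -0.     -1.    ] F [-8.8 -5.3 40.8] grip 0.019
shift [  1.3 -13.6   1. ] turn -0.07
top ball 157 [0.5291 0.0207 0.1183]
top ring 48 [0.5244 0.0181 0.1028]
side ball 467 [0.5287 0.021  0.1172]
side ring 104 [0.5274 0.0211 0.0945]
```

The stop is reached, since the force jumps while the height stays put. I'll ease off the excess push, keeping it above the spring force.

>>> jog_arm(rows=[-1,0,-1,0,0,-1,0,-1.8,0,0,-1,0,-1.8,0,0,-1,0,-1.8,0,0,-1,0,-1.8,0,0,-1,0,-1.8,0,0,-1,0,-1.8,0,0,-1,0,-1.8,0,0])

```text
t: 15.68
position: [0.5293, 0.0213, 0.3327]
ee_rot: [[-1.0, 0.002, -0.001], [0.001, -0.0, -1.0], [-0.002, -1.0, 0.0]]
contact_force: [-4.6, -2.3, 21.6]
grip_width: 0.0198
```

```bash
python3 m.py
python3 - <<'E'
from h import *
p=load('top')[0];q=load('side')[0]
im=np.hstack([cv2.resize(p[120:300,130:330],(400,360)),cv2.resize(q[190:310,230:364],(400,360))]);cv2.imwrite('pics/e1.png',im[:,:,::-1])
E
```

```text
t 15.68 pos [0.5293 0.0213 0.3327] az -90.06 tilt [ 1.9e-03 -2.0e-04 -1.0e+00] F [-4.6 -2.3 21.6] grip 0.0198
shift [  1.3 -13.3   1.1] turn -0.06
top ball 163 [0.5291 0.0207 0.1188]
top ring 48 [0.5259 0.0184 0.1038]
side ball 481 [0.5283 0.0211 0.117 ]
side ring 103 [0.5283 0.0218 0.0948]
```

View pics/e1.png

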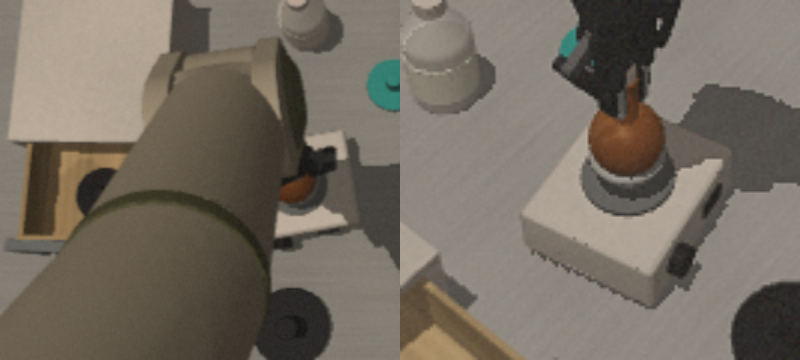

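The flask stands upright in the lowered ring (side crop ~(628,138)), and the cap is in the drawer (top crop ~(100,190)). I'm handing in.

```bash
python3 -c "
from h import *
print(hand_in())"
```

```text
the job is handed in; nothing more can be done
None
```

The job is handed in. The dust cap lies flat in the open drawer, and the flask is in the cradle, gripped and pressed down to the stop.

- **Press:** the arm stopped descending at a TCP height of 0.3325 m while the force jumped. I then eased the push to about 22 N, above the 13 N the spring needs. The ball came down about 14 mm after the ring began to give, plus roughly 1 to 3 mm already used, which agrees with the 16 mm stop.
- **Seating:** the two cameras put the ball within about 1 mm of the side camera's ring centre, about 22 mm above it, and the gripper tilted 0.1°.
- **Disagreement:** in the last pictures the top camera's fit of the ring was 2 to 3 mm off the ball centre. The arm was hiding most of the ring there, so I relied on the side camera.
- **Brief peak:** the push reached about 41 N on the wrist for a moment before I eased it. It went through the gripped flask, and the gripper's body touched nothing that I could see.
- **Not moved:** nothing touched the bottle, tip box or tube rack, though I did not re-measure their positions at the end. The run took about 16 s.

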